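Lock the loose end section of a bathroom rail shelf with its cam fitting

ROBOT

A 7-joint arm with a two-finger parallel gripper is mounted at the origin on the work surface. World frame = base frame: x ahead of the robot, y to its left, z up, the work surface at z = 0. Lengths are in mm, angles in rad, forces in N, time in s.
With the tool pointing down it reaches from about 400 to 850 mm from the base axis. Payload 4.5 kg.
Tool frame: the origin (TCP) lies between the finger pads; the fingertips stand 25 mm ahead of it and the grasp point (between the pads) lies 6 mm ahead of it (r.tip_reach is the distance from the TCP to the fingertips, in mm); z points along the fingers, y is the line along which they close (so a half turn about z gives the same grasp; the last joint's range is limited). The gripper opens to 88 mm and grips with 3 to 60 N. Pads are 18 mm wide; open, the fingers measure 123 mm over their backs; the gripper's body (75 mm by 187 mm) begins 45 mm behind the grasp point.
Start: joints at [1.349, 0.689, -0.195, 1.565, 0.157, 0.902, -0.215], TCP at [158.165, -604.678, 263.743] pointing down, gripper open.
Joint ranges: [-3.01, 3.01], [-0.46, 2.08], [-1.47, 1.51], [0.13, 2.56], [-1, 4.14], [0.04, 2.09], [-2.66, 2.66]. Speed limits (rad/s): [2.57, 2.57, 3.14, 3.14, 3.14, 3.14, 3.14].

INTERFACE

Orientations are given as a unit quaternion [w, x, y, z].
In Python, from rig import monitor, imaging, ticket, r gives the robot as it stands.
- The arm moves only by the tool send_rows, never from a script. Its argument "increments" is a list of rows, each an object of numbers: "tx", "ty", "tz": the shift along the world's x, y, z each as a share of 0.03 m, from -1 to 1; "wx", "wy", "wz": the turn, a rotation vector about the world's x, y, z each as a share of 5 degrees, from -1 to 1. In form: [{"tx": .., "ty": .., "tz": .., "wx": .., "wy": .., "wz": ..}, ...]. A call has 1 to 20 rows; each row shifts and turns the commanded pose from where the row before left it; what a row does not reach is not made up. A row lasts 1/12 s, in which the tool goes at most 41.7 mm and 7.16 degrees, less where a joint would pass 70% of its speed; a pose out of reach is approached as far as the arm can. A call with a number of a shift or a turn outside -1 to 1 is refused whole. A call with a gripper value outside its range is refused whole. "gripper" is the opening, from 0 (shut) to 1 (fully open), set as the call begins (left out, the last holds). The fingers move at their own pace and stop on an object; "force" is the grip in N (left out, the last holds). Time passes only in rows, so rows that do not move let the fingers close. It gives the time, the measured TCP pose, the force, the opening and the grip force at its end, in the units of the state.
- monitor.state(): the state, without advancing time (a new reading comes with each control period).
- imaging.grab_frame(name): name is "side" or "top"; returns (picture, depth): 384x512x3 uint8, blue, green, red; 384x512 float32, mm along the optical axis (not along the pixel's ray), 0 where there is no reading.
- imaging.calibration(name): a dict with "K" (3x3 intrinsics, pixels), "rvec" (rotation vector, rad) and "tvec" (3), from world to camera coordinates, as OpenCV has them. Camera axes: x right, y down, z forward; pixel columns grow to the right and rows downward; lengths in mm; the calibration is good to about 2 mm. A picture is of the moment at which its call begins. calibration takes no time and is no camera call.
- ticket.job_done(): hands the job in; it is judged then, once.
The state is a dict: "time_s": time; "qpos": joint angles; "dq": joint speeds; "joint_torque": joint torques, N m; "tcp_pos": TCP position; "tool_rot": TCP orientation; "wrist_force": force on the tool from outside, world axes, zero at the start; "moment": the same for the moment, N m; "finger_gap": finger opening in mm; "grasp_force": force on a finger pad.
Only numpy, scipy, OpenCV 4.12 (cv2) and the standard library are available. Lean on these libraries where they do the work, as an engineer would, in place of code of your own. Each camera call takes 0.05 s, during which the arm holds its last target. There are 200 camera calls.

TASK

The end section of the steel rail shelf has worked loose and stands a few millimetres off. Take the screwdriver from its stand, set its blade in the slot of the cam-lock disc in the shelf top, and turn the disc clockwise to its stop so that the gap is drawn fully shut. Then put the screwdriver back upright in the well of its stand, leaving the other things on the shelf and counter where they are.

Things in the scene. Friction and masses are not known exactly. Their poses are not given: they have to be found in the camera images.
- shelf: Fixed stainless rail shelf, 540 long (its y) x 130 deep (its x), flat top 180 above the counter, deck 26 thick. Origin: on the counter under its middle; front faces -x. Main section y=-270 to +90, end section +90 to +270. Wire gallery 20 high along the back edge (x=+60). Hook bar and hooks reach 43 in front of the front edge below the top, a loofah handle and a scrubber hanging there.
- cam_slot (a point): Centre of the slot mouth on the cam disc's axis, level with the shelf top (shelf frame 0, +58, 180). Disc 32 across, flush in a 42 ring, one straight slot 17 long, 4.8 wide, 5 deep, flat floor. The point turns with the disc: slot along its y axis, z up. Slot along the shelf = open; square across it = locked.
- cam (a joint): Disc turn, rad: 0 open, grows CLOCKWISE seen from above to the stop at 1.57 (locked); starts 0 to 0.25. From about 0.35 a spiral lip under it catches the bolt head and draws the end section in until 1.25; beyond that it holds. Takes 0.05 to 0.15 N m, stays where left. The blade has about 0.24 rad of play each way in the slot, so the driver turns that much further than the disc.
- end_section (a joint): Gap in m between the end section and the main section (0 = drawn shut). Starts 0.003 to 0.005; slides along the shelf's y on its rails with about 4 N friction.
- screwdriver: Stubby screwdriver, 105 long, 80 g, blade down in the stand, tip 15 above the counter. Origin: middle of the tip edge, z up the tool. Blade 12 wide (x) x 2 thick (y); shank 8 across to z=40; round collar 26 across z=40 to 46; grey flat-sided handle 34 wide (x) x 20 thick (y), z=45 to 105: its width runs the same way as the blade's. Pinch across the flats near z=75.
- stand: Black plastic tool stand fixed to the counter, 80 (x) x 100 (y) x 55 high, with one round well in the middle of its top; two bent hex keys stick up at most 14 above its top near its +x side. Origin: middle of the underside.
- stand_well (a point): Centre of the mouth of the well on the stand's top, 55 above the counter. Well 20 across, 45 deep. The screwdriver hangs in it with its collar resting on the top.
- bowl: White ceramic shaving bowl, 100 across, 50 high, on the main section. Leave alone. Origin: middle of the underside.
- tin: Closed round aluminium tin, 65 across, 30 high, on the end section; rides along with it. Leave alone. Origin: middle of the underside.
- nail_clipper: Grey nail clipper, 56 x 12 x 15, on the main section. Leave alone. Origin: middle of the underside.
- tumbler: White plastic tumbler, 70 across, 95 high, on the counter. Leave alone. Origin: middle of the underside.
- soap_pump: White pump bottle, 66 across, 172 high, on the counter. Leave alone. Origin: middle of the underside.
- soap_dish: White ceramic soap dish with a bar of soap, 85 x 120 x 29, on the counter before the shelf. Leave alone. Origin: middle of the underside.
Things that resemble listed ones, but are neither listed nor needed, are in the scene too. Leave any green or orange look-alike of the screwdriver alone.

How it is judged (in metres and radians):
On the way, in this order (a step that is already met when the one before it is completed fails the run):
1. the upright screwdriver's blade stands in the slot of the still unlocked cam disc (horizontal distance between screwdriver and cam_slot below 0.005 m and z of screwdriver in the frame of cam_slot below -0.0025 m and angle between screwdriver's own z axis and vertical below 0.2 rad and value of joint cam below 0.4 rad), for 0.1 s.
2. with the blade in the slot, the disc has been turned to its stop and the gap is shut (horizontal distance between screwdriver and cam_slot below 0.006 m and z of screwdriver in the frame of cam_slot below -0.0015 m and value of joint cam above 1.35 rad and value of joint end_section below 0.0012 m), for 0.1 s.
At the end, for the whole second after the job is handed in: The cam disc is within 0.27 rad of its stop (over 1.3 rad), the gap of the end section is under 1.3 mm, and the screwdriver is released and at rest, upright within 0.12 rad in the well of its stand (tip within 10 mm of the well's axis and at least 35 mm below its mouth) (value of joint cam above 1.3 rad and value of joint end_section below 0.0013 m and horizontal distance between screwdriver and stand_well below 0.01 m and z of screwdriver in the frame of stand_well below -0.035 m and angle between screwdriver's own z axis and vertical below 0.12 rad and linear speed of screwdriver below 0.02 m/s); the robot touches nothing.
It fails at once if a thing on the shelf top (bowl, tin or nail clipper) is moved more than 30 mm (distance of any of bowl, tin, nail_clipper from where it was at the start of the episode above 0.03 m).
It fails at once if a thing on the counter (tumbler, soap pump or soap dish) is moved more than 30 mm (distance of any of tumbler, soap_pump, soap_dish from where it was at the start of the episode above 0.03 m).
It also fails if it takes over 67 s, if anything falls off the work surface, if the arm or the gripper's body presses on something with over 40 N, if the wrist force passes 120 N, or if a joint passes its speed limit or range.

## Working session

There is one attempt and no reset: what is moved stays moved. The work goes in short steps, Python scripts to look and compute and a tool call to move; the robot and the scene stay as the last step left them, time stands still between calls to the robot, and variables do not carry over. Pictures are saved under pics/ and viewed, at most 10 in all, crops included, and the job is handed in when it is done.

Besides the shell and the picture viewer there is one more tool, called after "Emit:" as name([rows], argument=value, ...), one row to a line, values as JSON. send_rows: Moves the arm, as the interface text tells. Shift numbers are shares of 0.03 m and turn numbers shares of 5 degrees, none past 1 either way. Its arguments: {"type":"object","properties":{"increments":{"type":"array"},"gripper":{"type":"number"},"force":{"type":"number"}},"required":["increments"]}

```bash
mkdir -p pics
cat > h.py <<'E'
import numpy as np, cv2
from rig import monitor, imaging, ticket, r
def cal(n):
    c=imaging.calibration(n); K=np.array(c["K"],float); R=cv2.Rodrigues(np.array(c["rvec"],float))[0]; t=np.array(c["tvec"],float).ravel(); return K,R,t
def grab(n,f):
    p,d=imaging.grab_frame(n); cv2.imwrite(f"pics/{f}.png",p); np.save(f"pics/{f}.npy",d); return p,d
def plane(n,u,v,z):
    K,R,t=cal(n); d=R.T@np.linalg.solve(K,[u,v,1.]); c=-R.T@t; return c+d*(z-c[2])/d[2]
def cloud(n,d):
    K,R,t=cal(n); v,u=np.mgrid[:d.shape[0],:d.shape[1]]; P=np.stack([(u-K[0,2])/K[0,0]*d,(v-K[1,2])/K[1,1]*d,d],-1); W=(P-t)@R; W[d==0]=np.nan; return W
def proj(n,X):
    K,R,t=cal(n); p=K@(R@np.array(X,float)+t); return p[:2]/p[2]
E
python3 - <<'E'
from h import *
for n in("top","side"):
    p,d=grab(n,n+"0"); K,R,t=cal(n); print(n,K[0,0],-R.T@t)
a=[cv2.imread(f"pics/{n}0.png") for n in("top","side")]
cv2.imwrite("pics/t0b.png",cv2.resize(a[0],(800,600))); cv2.imwrite("pics/s0b.png",cv2.resize(a[1],(800,600)))
print(monitor.state())
E
```

```text
top 445.29546147248186 [ 448.85170887  -92.57719261 1568.52397073]
side 371.70136587698875 [526.78192004 742.0327678  772.68787139]
{'time_s': 0.1, 'qpos': array([ 1.34881085,  0.68989185, -0.19449668,  1.56624286,  0.15728702,
        0.90248825, -0.21509527]), 'dq': array([-0.0008538 , -0.0025378 , -0.0002712 , -0.00332474, -0.00185915,
       -0.00075227,  0.00138011]), 'joint_torque': array([-3.51135932e-03, -5.28499782e+01, -1.27171140e+00, -1.53838009e+01,
       -5.26316219e-02,  1.94940585e-03,  4.03895729e-05]), 'tcp_pos': array([ 157.94707872, -604.16897838,  262.99400006]), 'tool_rot': array([-8.04378565e-04,  9.91829005e-01,  1.27571743e-01, -1.66028934e-04]), 'wrist_force': array([-0.36911078, -0.06515243,  0.16148357]), 'moment': array([ 0.05174158, -0.01274978, -0.0022643 ]), 'grasp_force': 0.0, 'finger_gap': 88.15649266838308}
```

View pics/t0b.png

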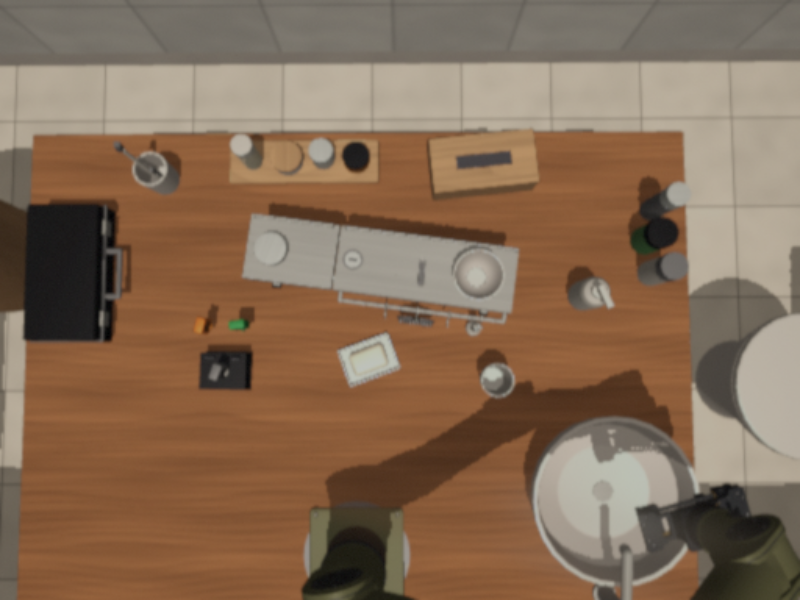

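View pics/s0b.png

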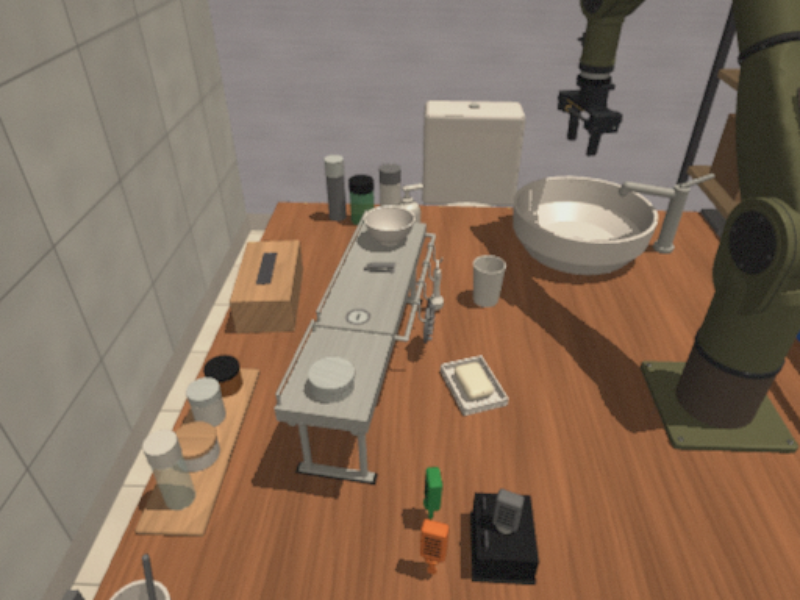

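The top view (800×600 scaling) shows three possible screwdrivers: a grey handle in the black stand at about (218,370), a green one at (237,324) and an orange one at (200,325). The grey one in the stand fits the description. The cam disc is at (353,259) in the top view and (358,317) in the side view. I'll confirm with an enlarged crop and measure.

Run:
```python
from h import *
t=cv2.imread("pics/top0.png");s=cv2.imread("pics/side0.png")
def cr(im,u,v,w): return cv2.resize(im[v-w:v+w,u-w:u+w],(400,300) if 0 else (300,300),interpolation=cv2.INTER_CUBIC)
a=np.hstack([cr(t,143,236,22),cr(t,226,166,16)]);b=np.hstack([cr(s,322,338,40),cr(s,229,203,16)])
cv2.imwrite("pics/c1.png",np.vstack([a,b]))
D=np.load("pics/top0.npy");W=cloud("top",D);S=cloud("side",np.load("pics/side0.npy"))
# stand + handle
for nm,C in(("top",W),("side",S)):
    c0=plane("top",143,236,60);near=np.hypot(C[...,0]-c0[0],C[...,1]-c0[1])<90
    for lo,hi in((45,62),(100,140)):
        m=near&(C[...,2]>lo)&(C[...,2]<hi);P=C[m]
        if len(P)>5: print(nm,lo,len(P),P.mean(0),P.min(0),P.max(0),cv2.minAreaRect(P[:,:2].astype(np.float32)))
    m=(C[...,2]>172)&(C[...,2]<186)&(C[...,0]>300)&(C[...,0]<800)&(abs(C[...,1]+90)<400);P=C[m]
    print(nm,"shelf",len(P),np.median(P[:,2]),cv2.minAreaRect(P[:,:2].astype(np.float32)))
print("disc",plane("top",353/1.5625,259/1.5625,180),plane("side",358/1.5625,317/1.5625,180))
```

```text
top 45 576 [406.6649153  286.87711166  55.40517112] [367.70701984 236.87178484  45.13719832] [490.36274122 339.47374923  61.95818692] ((427.52435302734375, 287.2603454589844), (100.87044525146484, 122.44962310791016), 87.45970916748047)
top 100 77 [408.10179909 287.35141348 117.55172826] [390.86398451 275.64241378 101.29240577] [488.95562431 323.99357337 127.85422459] ((441.5370178222656, 297.2071533203125), (104.4273452758789, 30.968982696533203), 12.943511962890625)
top shelf 5536 180.53783982303025 ((623.8410034179688, -56.663604736328125), (544.9153442382812, 129.42974853515625), 82.10604858398438)
side 45 1299 [407.93619811 301.31260421  53.4664335 ] [364.99066342 237.33440484  45.01020955] [495.85461075 340.51056006  61.56836976] ((430.963134765625, 288.39453125), (102.65653228759766, 130.60377502441406), 89.03398132324219)
side 100 229 [410.78959703 292.58241802 113.85945771] [388.3628103  256.90901623 100.15167027] [495.45416293 326.18687859 122.02889864] ((440.77545166015625, 286.7656555175781), (104.5724105834961, 69.43798828125), 5.479403972625732)
side shelf 5472 178.6450109456972 ((624.10595703125, -56.902374267578125), (546.4844360351562, 130.89707946777344), 82.14939880371094)
disc [630.70276688  -3.33260284 180.        ] [ 6.31282373e+02 -5.94021224e-02  1.80000000e+02]
```

View pics/c1.png

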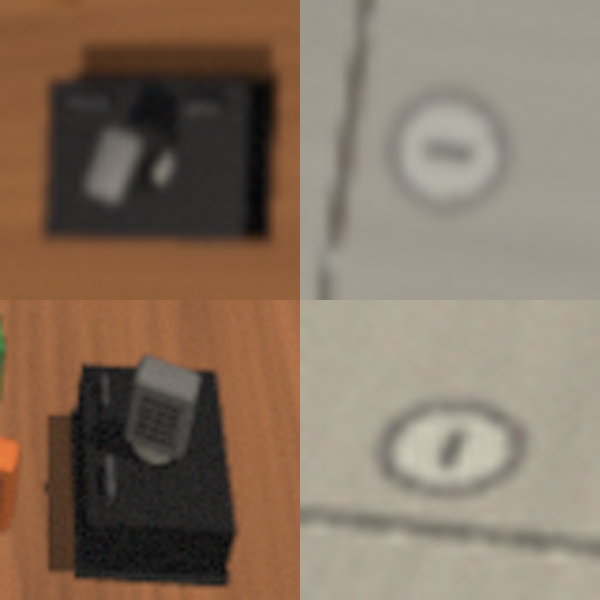

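The crop confirms it: the upright grey handle in the black stand is the target, and the green and orange ones stand apart from it. The slot lies nearly along the shelf. Next come the precise values.

```bash
python3 - <<'E'
from h import *
def ang(P): 
    (c,(w,h),a)=cv2.minAreaRect(P.astype(np.float32)); return c,(w,h),a
W={n:cloud(n,np.load(f"pics/{n}0.npy")) for n in("top","side")}
for n in W:
    C=W[n]; im=cv2.imread(f"pics/{n}0.png").astype(int)
    m=(np.hypot(C[...,0]-408,C[...,1]-288)<32)&(C[...,2]>(114 if n=="side" else 116)); P=C[m]
    cc,V=np.linalg.eigh(np.cov(P[:,:2].T)); print(n,"handle",len(P),P.mean(0).round(1),ang(P[:,:2]),np.degrees(np.arctan2(V[1,1],V[0,1])),12**.5*np.sqrt(cc))
    # colour mask rect projected on top plane
    g=im.sum(2)/3; sat=im.max(2)-im.min(2); u,v=proj(n,(408,288,105))
    vv,uu=np.mgrid[:384,:512]; m=(g>75)&(sat<40)&(np.hypot(uu-u,vv-v)<14)
    k=cv2.connectedComponentsWithStats(m.astype(np.uint8)); 
    for i in range(1,k[0]):
        if k[2][i,4]>8:
            q=np.argwhere(k[1]==i)[:,::-1]; X=np.array([plane(n,a,b,120)[:2] for a,b in q]); cc,V=np.linalg.eigh(np.cov(X.T)); print("  mask",len(q),X.mean(0).round(1),np.degrees(np.arctan2(V[1,1],V[0,1])),12**.5*np.sqrt(cc))
    # stand top
    m=(np.hypot(C[...,0]-408,C[...,1]-288)<75)&(abs(C[...,2]-55)<5)&(g<70); print("  stand",ang(C[m][:,:2]),C[m].mean(0))
    # slot & disc: rectified patch at z=180, 0.5mm/px
    xs=631+25-np.arange(0,50,.25); ys=-1.5+25-np.arange(0,50,.25)
    M=np.array([[proj(n,(x,y,180)) for y in ys] for x in xs],np.float32)
    p=cv2.remap(cv2.imread(f"pics/{n}0.png"),M[...,0].copy(),M[...,1].copy(),cv2.INTER_CUBIC); cv2.imwrite(f"pics/rect_{n}.png",cv2.resize(p,(400,400)))
E
python3 - <<'E'
import cv2,numpy as np
cv2.imwrite("pics/rect.png",np.hstack([cv2.imread(f"pics/rect_{n}.png") for n in("top","side")]))
E
```

```text
top handle 57 [406.9 288.2 120.5] ((406.8604431152344, 288.620849609375), (18.71529769897461, 31.904088973999023), 65.97998809814453) 160.36914725794475 [19.67570524 31.91205376]
  mask 59 [404.7 288.6] 162.3725716804358 [18.43117646 33.07855597]
  stand ((407.10321044921875, 288.0777893066406), (100.25901794433594, 77.9068832397461), 89.62989807128906) [407.35215177 286.93869487  55.3292528 ]Traceback (most recent call last):
  File "<stdin>", line 20, in <module>
  File "h.py", line 12, in proj
    K,R,t=cal(n); p=K@(R@np.array(X,float)+t); return p[:2]/p[2]
          ~~~^^^
  File "h.py", line 4, in cal
    c=imaging.calibration(n); K=np.array(c["K"],float); R=cv2.Rodrigues(np.array(c["rvec"],float))[0]; t=np.array(c["tvec"],float).ravel(); return K,R,t
ValueError: time passes only in moves, steps and waits
[ WARN:0@0.024] global loadsave.cpp:275 findDecoder imread_('pics/rect_top.png'): can't open/read file: check file path/integrity
[ WARN:0@0.024] global loadsave.cpp:275 findDecoder imread_('pics/rect_side.png'): can't open/read file: check file path/integrity
Traceback (most recent call last):
cv2.error: OpenCV(4.12.0) :-1: error: (-5:Bad argument) in function 'imwrite'
> Overload resolution failed:
>  - img data type = object is not supported
>  - Expected Ptr<cv::UMat> for argument 'img'
```

Emit:
send_rows([
  {"tx":0.76,"ty":0.6,"tz":0.1,"wz":0.6},
  {"tx":0.76,"ty":0.6,"tz":0.1,"wz":0.6},
  {"tx":0.76,"ty":0.6,"tz":0.1,"wz":0.6},
  {"tx":0.76,"ty":0.6,"tz":0.1,"wz":0.6},
  {"tx":0.76,"ty":0.6,"tz":0.1,"wz":0.6},
  {"tx":0.76,"ty":0.6,"tz":0.1,"wz":0.6},
  {"tx":0.76,"ty":0.6,"tz":0.1,"wz":0.6},
  {"tx":0.76,"ty":0.6,"tz":0.1,"wz":0.6},
  {"tx":0.76,"ty":0.6,"tz":0.1,"wz":0.6},
  {"tx":0.76,"ty":0.6,"tz":0.1,"wz":0.6},
  {"tx":0.76,"ty":0.6,"tz":0.1,"wz":0.6},
  {"tx":0.76,"ty":0.6,"tz":0.1,"wz":0.6},
  {"tx":0.76,"ty":0.6,"tz":0.1,"wz":0.6},
  {"tx":0.76,"ty":0.6,"tz":0.1,"wz":0.6},
], gripper=0.7)

```text
schema error: expected keys tx, ty, tz, wx, wy, wz
```

```bash
sed -i 's/^def cal(n):/import functools\n@functools.lru_cache\ndef cal(n):/' h.py
cat >> h.py <<'E'
def st():
    s=monitor.state(); q=s["tool_rot"]; w,x,y,z=q
    from scipy.spatial.transform import Rotation as Ro
    M=Ro.from_quat([x,y,z,w]).as_matrix()
    print("t",s["time_s"],"tcp",np.round(s["tcp_pos"],1),"yawY",round(float(np.degrees(np.arctan2(M[1,1],M[0,1]))),2),"zax",M[:,2].round(4),"F",s["wrist_force"].round(1),"M",s["moment"].round(2),"gap",round(s["finger_gap"],1),"grip",s["grasp_force"],"q",np.round(s["qpos"],2))
E
python3 - <<'E'
from h import *
st()
for n in("top","side"):
    xs=631+25-np.arange(0,50,.25); ys=-1.5+25-np.arange(0,50,.25)
    M=np.array([[proj(n,(x,y,180)) for y in ys] for x in xs],np.float32)
    p=cv2.remap(cv2.imread(f"pics/{n}0.png"),M[...,0].copy(),M[...,1].copy(),cv2.INTER_CUBIC); cv2.imwrite(f"pics/rect_{n}.png",cv2.resize(p,(400,400)))
cv2.imwrite("pics/rect.png",np.hstack([cv2.imread(f"pics/rect_{n}.png") for n in("top","side")]))
E
```

```text
t 0.1 tcp [ 157.9 -604.2  263. ] yawY -75.34 zax [-5.0e-04  1.6e-03 -1.0e+00] F [-0.4 -0.1  0.2] M [ 0.05 -0.01 -0.  ] gap 88.2 grip 0.0 q [ 1.35  0.69 -0.19  1.57  0.16  0.9  -0.22]
```

View pics/rect.png

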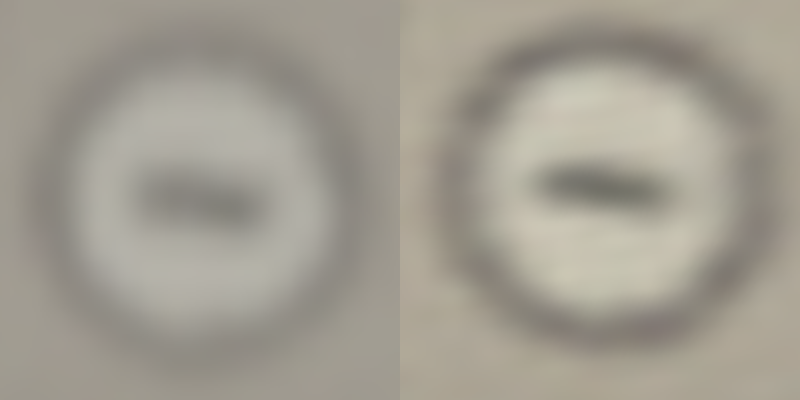

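The rectified patches (8 px/mm) put the slot centre at (202,200) in the top view and (205,187) in the side view. That gives about (631.7,-2), with the slot about 8° off world y, so the cam is near 0. The rows need all six keys, so I'll resend.

Emit:
send_rows([
  {"tx":0.76,"ty":0.6,"tz":0.1,"wx":0,"wy":0,"wz":0.6},
  {"tx":0.76,"ty":0.6,"tz":0.1,"wx":0,"wy":0,"wz":0.6},
  {"tx":0.76,"ty":0.6,"tz":0.1,"wx":0,"wy":0,"wz":0.6},
  {"tx":0.76,"ty":0.6,"tz":0.1,"wx":0,"wy":0,"wz":0.6},
  {"tx":0.76,"ty":0.6,"tz":0.1,"wx":0,"wy":0,"wz":0.6},
  {"tx":0.76,"ty":0.6,"tz":0.1,"wx":0,"wy":0,"wz":0.6},
  {"tx":0.76,"ty":0.6,"tz":0.1,"wx":0,"wy":0,"wz":0.6},
  {"tx":0.76,"ty":0.6,"tz":0.1,"wx":0,"wy":0,"wz":0.6},
  {"tx":0.76,"ty":0.6,"tz":0.1,"wx":0,"wy":0,"wz":0.6},
  {"tx":0.76,"ty":0.6,"tz":0.1,"wx":0,"wy":0,"wz":0.6},
  {"tx":0.76,"ty":0.6,"tz":0.1,"wx":0,"wy":0,"wz":0.6},
  {"tx":0.76,"ty":0.6,"tz":0.1,"wx":0,"wy":0,"wz":0.6},
  {"tx":0.76,"ty":0.6,"tz":0.1,"wx":0,"wy":0,"wz":0.6},
  {"tx":0.76,"ty":0.6,"tz":0.1,"wx":0,"wy":0,"wz":0.6},
], gripper=0.7)

```text
time_s: 1.27
tcp_pos: [478.0, -351.6, 305.5]
tool_rot: [-0.0, 0.88, 0.476, -0.0]
wrist_force: [0.2, -1.2, 0.3]
finger_gap: 61.7
grasp_force: 0.0
```

```bash
python3 -c "
from h import *
st()"
```

```text
t 1.2667 tcp [ 478.  -351.6  305.5] yawY -33.2 zax [-9.e-04  3.e-04 -1.e+00] F [ 0.2 -1.2  0.3] M [-0.03 -0.12  0.01] gap 61.7 grip 0.0 q [ 0.78  0.62 -0.39  1.61  0.27  0.97 -0.28]
```

Emit:
send_rows([
  {"tx":0.25,"ty":0.92,"tz":0,"wx":0,"wy":0,"wz":0.85},
  {"tx":0.25,"ty":0.92,"tz":0,"wx":0,"wy":0,"wz":0.85},
  {"tx":0.25,"ty":0.92,"tz":0,"wx":0,"wy":0,"wz":0.85},
  {"tx":0.25,"ty":0.92,"tz":0,"wx":0,"wy":0,"wz":0.85},
  {"tx":0.25,"ty":0.92,"tz":0,"wx":0,"wy":0,"wz":0.85},
  {"tx":0.25,"ty":0.92,"tz":0,"wx":0,"wy":0,"wz":0.85},
  {"tx":0.25,"ty":0.92,"tz":0,"wx":0,"wy":0,"wz":0.85},
  {"tx":0.25,"ty":0.92,"tz":0,"wx":0,"wy":0,"wz":0.85},
  {"tx":0.25,"ty":0.92,"tz":0,"wx":0,"wy":0,"wz":0.85},
  {"tx":0.25,"ty":0.92,"tz":0,"wx":0,"wy":0,"wz":0.85},
  {"tx":0.25,"ty":0.92,"tz":0,"wx":0,"wy":0,"wz":0.85},
])

```text
time_s: 2.18
tcp_pos: [559.7, -47.9, 305.4]
tool_rot: [-0.0, 0.618, 0.786, -0.0]
wrist_force: [-0.2, 0.2, -0.4]
finger_gap: 61.7
grasp_force: 0.0
```

Emit:
send_rows([
  {"tx":-0.4,"ty":0.9,"tz":0,"wx":0,"wy":0,"wz":0.9},
  {"tx":-0.4,"ty":0.9,"tz":0,"wx":0,"wy":0,"wz":0.9},
  {"tx":-0.4,"ty":0.9,"tz":0,"wx":0,"wy":0,"wz":0.9},
  {"tx":-0.4,"ty":0.9,"tz":0,"wx":0,"wy":0,"wz":0.9},
  {"tx":-0.4,"ty":0.9,"tz":0,"wx":0,"wy":0,"wz":0.9},
  {"tx":-0.4,"ty":0.9,"tz":0,"wx":0,"wy":0,"wz":0.9},
  {"tx":-0.4,"ty":0.9,"tz":0,"wx":0,"wy":0,"wz":0.9},
  {"tx":-0.4,"ty":0.9,"tz":0,"wx":0,"wy":0,"wz":0.9},
  {"tx":-0.4,"ty":0.9,"tz":0,"wx":0,"wy":0,"wz":0.9},
  {"tx":-0.4,"ty":0.9,"tz":0,"wx":0,"wy":0,"wz":0.9},
  {"tx":-0.4,"ty":0.9,"tz":0,"wx":0,"wy":0,"wz":0.9},
  {"tx":-0.4,"ty":0.9,"tz":0,"wx":0,"wy":0,"wz":0.9},
  {"tx":0,"ty":0,"tz":0,"wx":0,"wy":0,"wz":0},
])

```text
time_s: 3.27
tcp_pos: [412.5, 280.9, 306.4]
tool_rot: [-0.001, 0.19, 0.982, 0.003]
wrist_force: [0.7, 0.6, 0.6]
finger_gap: 61.8
grasp_force: 0.0
```

Run:
```python
from h import *
st()
C=cloud("side",np.load("pics/side0.npy"))
m=(np.hypot(C[...,0]-408,C[...,1]-288)<30)
for lo,hi in((70,85),(85,100),(100,112),(114,125)):
    P=C[m&(C[...,2]>lo)&(C[...,2]<hi)]; print(lo,len(P),P.mean(0).round(1),cv2.minAreaRect(P[:,:2].astype(np.float32)), np.polyfit(P[:,0],P[:,1],1).round(2))
P=C[m&(C[...,2]>116)]; print(P.mean(0),P.min(0),P.max(0))
```

```text
t 3.2667 tcp [412.5 280.9 306.4] yawY 68.08 zax [-0.0012  0.0058 -1.    ] F [0.7 0.6 0.6] M [ 0.05 -0.11 -0.05] gap 61.8 grip 0.0 q [-0.14  0.58 -0.88  1.86  0.54  0.95 -0.08]
70 69 [409.  297.6  77.5] ((408.5967102050781, 296.5979919433594), (6.360171318054199, 33.72507095336914), 72.55999755859375) [-3.6000e-01  4.4544e+02]
85 78 [408.3 297.4  92.7] ((405.75390625, 295.3276062011719), (14.861031532287598, 35.89111328125), 89.34229278564453) [-3.0000e-01  4.1903e+02]
100 61 [407.9 297.7 106.2] ((407.0125427246094, 297.65081787109375), (8.426207542419434, 32.708580017089844), 84.06560516357422) [-3.1000e-01  4.2231e+02]
114 149 [406.2 290.5 117.9] ((406.0005798339844, 289.23223876953125), (20.79195213317871, 33.50506591796875), 66.99834442138672) [-2.2000e-01  3.7932e+02]
[405.97166295 289.93211776 118.33111064] [388.3628103  276.04199763 116.01040625] [423.47258962 301.19888263 122.02889864]
```

Emit:
send_rows([
  {"tx":-0.19,"ty":0.24,"tz":-0.6,"wx":0,"wy":0,"wz":0.7},
  {"tx":0,"ty":0,"tz":-0.7,"wx":0,"wy":0,"wz":0},
  {"tx":0,"ty":0,"tz":-0.7,"wx":0,"wy":0,"wz":0},
  {"tx":0,"ty":0,"tz":-0.7,"wx":0,"wy":0,"wz":0},
  {"tx":0,"ty":0,"tz":-0.7,"wx":0,"wy":0,"wz":0},
  {"tx":0,"ty":0,"tz":-0.5,"wx":0,"wy":0,"wz":0},
  {"tx":0,"ty":0,"tz":0,"wx":0,"wy":0,"wz":0},
  {"tx":0,"ty":0,"tz":0,"wx":0,"wy":0,"wz":0},
  {"tx":0,"ty":0,"tz":0,"wx":0,"wy":0,"wz":0},
])

```text
time_s: 4.02
tcp_pos: [410.5, 282.4, 189.4]
tool_rot: [0.0, 0.166, 0.986, 0.0]
wrist_force: [-0.0, -0.5, 0.7]
finger_gap: 62.0
grasp_force: 0.0
```

```bash
python3 -c "
from h import *
st()"
```

```text
t 4.0167 tcp [410.5 282.4 189.4] yawY 70.88 zax [ 7.e-04  8.e-04 -1.e+00] F [-0.  -0.5  0.7] M [ 0.   -0.18 -0.04] gap 62.0 grip 0.0 q [-0.25  0.73 -0.73  2.    0.77  0.7  -0.24]
```

Emit:
send_rows([
  {"tx":-0.13,"ty":0.19,"tz":-0.3,"wx":0,"wy":0,"wz":0.16},
  {"tx":0,"ty":0,"tz":-0.6,"wx":0,"wy":0,"wz":0},
  {"tx":0,"ty":0,"tz":-0.6,"wx":0,"wy":0,"wz":0},
  {"tx":0,"ty":0,"tz":-0.6,"wx":0,"wy":0,"wz":0},
  {"tx":0,"ty":0,"tz":-0.6,"wx":0,"wy":0,"wz":0},
  {"tx":0,"ty":0,"tz":-0.3,"wx":0,"wy":0,"wz":0},
  {"tx":0,"ty":0,"tz":0,"wx":0,"wy":0,"wz":0},
  {"tx":0,"ty":0,"tz":0,"wx":0,"wy":0,"wz":0},
  {"tx":0,"ty":0,"tz":0,"wx":0,"wy":0,"wz":0},
])

```text
time_s: 4.77
tcp_pos: [406.5, 288.5, 99.6]
tool_rot: [0.0, 0.159, 0.987, 0.001]
wrist_force: [-0.6, -0.5, 0.7]
finger_gap: 61.7
grasp_force: 0.0
```

```bash
python3 -c "
from h import *
st()"
```

```text
t 4.7667 tcp [406.5 288.5  99.6] yawY 71.72 zax [ 0.001   0.0014 -1.    ] F [-0.6 -0.5  0.7] M [ 0.03 -0.12 -0.02] gap 61.7 grip 0.0 q [-0.37  0.87 -0.57  2.06  0.99  0.51 -0.43]
```

Emit:
send_rows([
  {"tx":0,"ty":0,"tz":0,"wx":0,"wy":0,"wz":0},
  {"tx":0,"ty":0,"tz":0,"wx":0,"wy":0,"wz":0},
  {"tx":0,"ty":0,"tz":0,"wx":0,"wy":0,"wz":0},
  {"tx":0,"ty":0,"tz":0,"wx":0,"wy":0,"wz":0},
  {"tx":0,"ty":0,"tz":0,"wx":0,"wy":0,"wz":0},
  {"tx":0,"ty":0,"tz":0,"wx":0,"wy":0,"wz":0},
  {"tx":0,"ty":0,"tz":0,"wx":0,"wy":0,"wz":0},
  {"tx":0,"ty":0,"tz":0,"wx":0,"wy":0,"wz":0},
  {"tx":0,"ty":0,"tz":0,"wx":0,"wy":0,"wz":0},
  {"tx":0,"ty":0,"tz":0,"wx":0,"wy":0,"wz":0},
], gripper=0, force=40)

```text
time_s: 5.6
tcp_pos: [406.3, 287.8, 98.8]
tool_rot: [0.0, 0.159, 0.987, 0.0]
wrist_force: [-0.6, -0.6, 1.2]
finger_gap: 19.7
grasp_force: 39.8
```

```bash
python3 -c "
from h import *
st()"
```

```text
t 5.6 tcp [406.3 287.8  98.8] yawY 71.71 zax [ 1.e-04  1.e-04 -1.e+00] F [-0.6 -0.6  1.2] M [-0.03 -0.21  0.01] gap 19.7 grip 39.80603450909257 q [-0.37  0.87 -0.57  2.06  0.99  0.51 -0.43]
```

Emit:
send_rows([
  {"tx":0,"ty":0,"tz":0.3,"wx":0,"wy":0,"wz":0},
  {"tx":0,"ty":0,"tz":0.6,"wx":0,"wy":0,"wz":0},
  {"tx":0,"ty":0,"tz":0.8,"wx":0,"wy":0,"wz":0},
  {"tx":0,"ty":0,"tz":0.9,"wx":0,"wy":0,"wz":0},
  {"tx":0,"ty":0,"tz":0.9,"wx":0,"wy":0,"wz":0},
  {"tx":0,"ty":0,"tz":0.9,"wx":0,"wy":0,"wz":0},
  {"tx":0,"ty":0,"tz":0.9,"wx":0,"wy":0,"wz":0},
  {"tx":0,"ty":0,"tz":0.9,"wx":0,"wy":0,"wz":0},
  {"tx":0,"ty":0,"tz":0.8,"wx":0,"wy":0,"wz":0},
  {"tx":0,"ty":0,"tz":0,"wx":0,"wy":0,"wz":0},
])

```text
time_s: 6.43
tcp_pos: [407.0, 289.8, 313.3]
tool_rot: [0.002, 0.159, 0.987, 0.003]
wrist_force: [0.2, 1.2, -0.5]
finger_gap: 19.4
grasp_force: 39.8
```

Emit:
send_rows([
  {"tx":0.376,"ty":-0.483,"tz":0,"wx":0,"wy":0,"wz":-0.8},
  {"tx":0.376,"ty":-0.483,"tz":0,"wx":0,"wy":0,"wz":-0.8},
  {"tx":0.376,"ty":-0.483,"tz":0,"wx":0,"wy":0,"wz":-0.8},
  {"tx":0.376,"ty":-0.483,"tz":0,"wx":0,"wy":0,"wz":-0.8},
  {"tx":0.376,"ty":-0.483,"tz":0,"wx":0,"wy":0,"wz":-0.8},
  {"tx":0.376,"ty":-0.483,"tz":0,"wx":0,"wy":0,"wz":-0.8},
  {"tx":0.376,"ty":-0.483,"tz":0,"wx":0,"wy":0,"wz":-0.8},
  {"tx":0.376,"ty":-0.483,"tz":0,"wx":0,"wy":0,"wz":-0.8},
  {"tx":0.376,"ty":-0.483,"tz":0,"wx":0,"wy":0,"wz":-0.8},
  {"tx":0.376,"ty":-0.483,"tz":0,"wx":0,"wy":0,"wz":-0.8},
  {"tx":0.376,"ty":-0.483,"tz":0,"wx":0,"wy":0,"wz":-0.8},
  {"tx":0.376,"ty":-0.483,"tz":0,"wx":0,"wy":0,"wz":-0.8},
  {"tx":0.376,"ty":-0.483,"tz":0,"wx":0,"wy":0,"wz":-0.8},
  {"tx":0.376,"ty":-0.483,"tz":0,"wx":0,"wy":0,"wz":-0.8},
  {"tx":0.376,"ty":-0.483,"tz":0,"wx":0,"wy":0,"wz":-0.8},
  {"tx":0.376,"ty":-0.483,"tz":0,"wx":0,"wy":0,"wz":-0.8},
  {"tx":0.376,"ty":-0.483,"tz":0,"wx":0,"wy":0,"wz":-0.8},
  {"tx":0.376,"ty":-0.483,"tz":0,"wx":0,"wy":0,"wz":-0.8},
  {"tx":0.376,"ty":-0.483,"tz":0,"wx":0,"wy":0,"wz":-0.8},
  {"tx":0.376,"ty":-0.483,"tz":0,"wx":0,"wy":0,"wz":-0.8},
])

```text
time_s: 8.1
tcp_pos: [632.8, -3.5, 308.6]
tool_rot: [-0.0, 0.759, 0.652, -0.0]
wrist_force: [0.0, 0.7, -1.2]
finger_gap: 19.5
grasp_force: 39.8
```

Emit:
send_rows([
  {"tx":0,"ty":0,"tz":0,"wx":0,"wy":0,"wz":0},
  {"tx":0,"ty":0,"tz":0,"wx":0,"wy":0,"wz":0},
  {"tx":0,"ty":0,"tz":0,"wx":0,"wy":0,"wz":0},
  {"tx":0,"ty":0,"tz":0,"wx":0,"wy":0,"wz":0},
])

```text
time_s: 8.43
tcp_pos: [631.3, -0.5, 308.8]
tool_rot: [-0.001, 0.756, 0.655, 0.0]
wrist_force: [-0.5, 0.1, -1.1]
finger_gap: 19.5
grasp_force: 39.8
```

```bash
python3 -c "
from h import *
st()"
```

```text
t 8.4333 tcp [ 6.313e+02 -5.000e-01  3.088e+02] yawY -8.16 zax [-5.0e-04  1.1e-03 -1.0e+00] F [-0.5  0.1 -1.1] M [-0.03 -0.06  0.02] gap 19.5 grip 39.80656849220395 q [ 0.19  0.68 -0.48  1.48  0.34  1.07 -0.51]
```

Emit:
send_rows([
  {"tx":0.01,"ty":-0.05,"tz":-0.4,"wx":0,"wy":0,"wz":0},
  {"tx":0,"ty":0,"tz":-0.5,"wx":0,"wy":0,"wz":0},
  {"tx":0,"ty":0,"tz":-0.33,"wx":0,"wy":0,"wz":0},
  {"tx":0,"ty":0,"tz":0,"wx":0,"wy":0,"wz":0},
  {"tx":0,"ty":0,"tz":0,"wx":0,"wy":0,"wz":0},
  {"tx":0,"ty":0,"tz":0,"wx":0,"wy":0,"wz":0},
])

```text
time_s: 8.93
tcp_pos: [632.5, -2.9, 272.5]
tool_rot: [0.0, 0.756, 0.654, 0.001]
wrist_force: [1.2, 0.1, -0.2]
finger_gap: 19.6
grasp_force: 39.8
```

Run:
```python
from h import *
st(); p,d=grab("side","side1"); t,d2=grab("top","top1"); s=monitor.state()["tcp_pos"]
print("tip exp",proj("side",s-[0,0,83.8]),"slot",proj("side",(631.7,-2,180)))
u,v=229,190; a=cv2.resize(p[v-30:v+30,u-30:u+30],(600,600),interpolation=cv2.INTER_CUBIC); cv2.imwrite("pics/c2.png",a)
```

```text
t 8.9333 tcp [632.5  -2.9 272.5] yawY -8.26 zax [ 1.1e-03  4.0e-04 -1.0e+00] F [ 1.2  0.1 -0.2] M [-0.05 -0.08  0.03] gap 19.6 grip 39.806493166834116 q [ 0.18  0.72 -0.47  1.52  0.36  0.99 -0.53]
tip exp [228.55790224 199.36854228] slot [229.03638127 202.40499583]
```

View pics/c2.png

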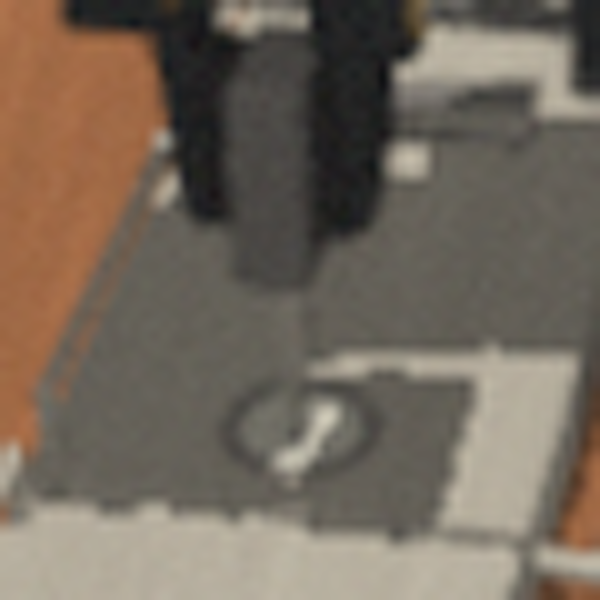

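Emit:
send_rows([
  {"tx":0,"ty":0,"tz":0,"wx":0,"wy":0,"wz":0},
  {"tx":0,"ty":0,"tz":0,"wx":0,"wy":0,"wz":0},
  {"tx":0,"ty":0,"tz":-0.1,"wx":0,"wy":0,"wz":0},
  {"tx":0,"ty":0,"tz":-0.1,"wx":0,"wy":0,"wz":0},
  {"tx":0,"ty":0,"tz":-0.1,"wx":0,"wy":0,"wz":0},
  {"tx":0,"ty":0,"tz":0,"wx":0,"wy":0,"wz":0},
  {"tx":0,"ty":0,"tz":0,"wx":0,"wy":0,"wz":0},
  {"tx":0,"ty":0,"tz":0,"wx":0,"wy":0,"wz":0},
])

```text
time_s: 9.7
tcp_pos: [632.2, -3.5, 262.8]
tool_rot: [-0.0, 0.756, 0.654, -0.0]
wrist_force: [-0.6, -0.2, -1.1]
finger_gap: 19.8
grasp_force: 39.8
```

Emit:
send_rows([
  {"tx":0,"ty":0,"tz":-0.05,"wx":0,"wy":0,"wz":0},
  {"tx":0,"ty":0,"tz":-0.05,"wx":0,"wy":0,"wz":0},
  {"tx":0,"ty":0,"tz":0,"wx":0,"wy":0,"wz":0},
  {"tx":0,"ty":0,"tz":0,"wx":0,"wy":0,"wz":0},
])

```text
time_s: 10.03
tcp_pos: [632.1, -3.5, 259.7]
tool_rot: [-0.0, 0.756, 0.654, -0.0]
wrist_force: [0.7, -0.2, -0.0]
finger_gap: 19.8
grasp_force: 39.8
```

```bash
python3 -c "
from h import *
st()"
```

```text
t 10.0333 tcp [632.1  -3.5 259.7] yawY -8.29 zax [-1.e-04 -1.e-04 -1.e+00] F [ 0.7 -0.2 -0. ] M [-0.07 -0.07 -0.05] gap 19.8 grip 39.806405156850815 q [ 0.18  0.73 -0.46  1.54  0.37  0.96 -0.54]
```

The tip is about 4 mm below the shelf top with no contact force, so the blade is in the slot. Now I'll turn it clockwise.

Emit:
send_rows([
  {"tx":0,"ty":0.03,"tz":0,"wx":0,"wy":0,"wz":0},
  {"tx":0,"ty":0,"tz":0,"wx":0,"wy":0,"wz":-0.5},
  {"tx":0,"ty":0,"tz":0,"wx":0,"wy":0,"wz":-0.7},
  {"tx":0,"ty":0,"tz":0,"wx":0,"wy":0,"wz":-0.7},
  {"tx":0,"ty":0,"tz":0,"wx":0,"wy":0,"wz":-0.7},
  {"tx":0,"ty":0,"tz":0,"wx":0,"wy":0,"wz":-0.7},
  {"tx":0,"ty":0,"tz":0,"wx":0,"wy":0,"wz":-0.7},
  {"tx":0,"ty":0,"tz":0,"wx":0,"wy":0,"wz":-0.7},
  {"tx":0,"ty":0,"tz":0,"wx":0,"wy":0,"wz":-0.7},
  {"tx":0,"ty":0,"tz":0,"wx":0,"wy":0,"wz":-0.7},
  {"tx":0,"ty":0,"tz":0,"wx":0,"wy":0,"wz":0},
  {"tx":0,"ty":0,"tz":0,"wx":0,"wy":0,"wz":0},
])

```text
time_s: 11.03
tcp_pos: [631.8, -2.0, 259.9]
tool_rot: [-0.0, 0.901, 0.433, -0.0]
wrist_force: [-0.3, 1.1, -0.6]
finger_gap: 19.5
grasp_force: 39.8
```

```bash
python3 -c "
from h import *
st()"
```

```text
t 11.0333 tcp [631.8  -2.  259.9] yawY -38.66 zax [-6.e-04  3.e-04 -1.e+00] F [-0.3  1.1 -0.6] M [0.15 0.24 0.1 ] gap 19.5 grip 39.80531760491431 q [ 0.1   0.71 -0.32  1.54  0.26  0.93 -0.97]
```

The moment about z is +0.1 N·m, so the disc is being driven. I'll continue.

Emit:
send_rows([
  {"tx":0,"ty":0,"tz":0,"wx":0,"wy":0,"wz":-0.8},
  {"tx":0,"ty":0,"tz":0,"wx":0,"wy":0,"wz":-0.8},
  {"tx":0,"ty":0,"tz":0,"wx":0,"wy":0,"wz":-0.8},
  {"tx":0,"ty":0,"tz":0,"wx":0,"wy":0,"wz":-0.8},
  {"tx":0,"ty":0,"tz":0,"wx":0,"wy":0,"wz":-0.8},
  {"tx":0,"ty":0,"tz":0,"wx":0,"wy":0,"wz":-0.8},
  {"tx":0,"ty":0,"tz":0,"wx":0,"wy":0,"wz":-0.8},
  {"tx":0,"ty":0,"tz":0,"wx":0,"wy":0,"wz":-0.8},
  {"tx":0,"ty":0,"tz":0,"wx":0,"wy":0,"wz":-0.8},
  {"tx":0,"ty":0,"tz":0,"wx":0,"wy":0,"wz":-0.8},
  {"tx":0,"ty":0,"tz":0,"wx":0,"wy":0,"wz":-0.8},
  {"tx":0,"ty":0,"tz":0,"wx":0,"wy":0,"wz":-0.8},
  {"tx":0,"ty":0,"tz":0,"wx":0,"wy":0,"wz":-0.8},
  {"tx":0,"ty":0,"tz":0,"wx":0,"wy":0,"wz":-0.8},
  {"tx":0,"ty":0,"tz":0,"wx":0,"wy":0,"wz":-0.8},
  {"tx":0,"ty":0,"tz":0,"wx":0,"wy":0,"wz":0},
  {"tx":0,"ty":0,"tz":0,"wx":0,"wy":0,"wz":0},
  {"tx":0,"ty":0,"tz":0,"wx":0,"wy":0,"wz":0},
])

```text
time_s: 12.53
tcp_pos: [632.4, -1.9, 259.9]
tool_rot: [-0.0, 0.997, -0.075, 0.0]
wrist_force: [0.9, 2.5, -0.6]
finger_gap: 19.6
grasp_force: 39.8
```

```bash
python3 -c "
from h import *
st()"
```

```text
t 12.5333 tcp [632.4  -1.9 259.9] yawY -98.62 zax [ 5.e-04  9.e-04 -1.e+00] F [ 0.9  2.5 -0.6] M [ 0.47 -0.12  0.03] gap 19.6 grip 39.807044081389904 q [-0.06  0.7  -0.02  1.55  0.01  0.89 -1.8 ]
```

Emit:
send_rows([
  {"tx":0,"ty":0,"tz":0,"wx":0,"wy":0,"wz":-0.6},
  {"tx":0,"ty":0,"tz":0,"wx":0,"wy":0,"wz":-0.6},
  {"tx":0,"ty":0,"tz":0,"wx":0,"wy":0,"wz":-0.6},
  {"tx":0,"ty":0,"tz":0,"wx":0,"wy":0,"wz":-0.6},
  {"tx":0,"ty":0,"tz":0,"wx":0,"wy":0,"wz":0},
  {"tx":0,"ty":0,"tz":0,"wx":0,"wy":0,"wz":0},
  {"tx":0,"ty":0,"tz":0,"wx":0,"wy":0,"wz":0},
])

```text
time_s: 13.12
tcp_pos: [632.5, -2.1, 259.9]
tool_rot: [-0.0, 0.984, -0.179, 0.0]
wrist_force: [0.9, 2.5, -1.6]
finger_gap: 19.9
grasp_force: 39.8
```

```bash
python3 -c "
from h import *
st()"
```

```text
t 13.1167 tcp [632.5  -2.1 259.9] yawY -110.66 zax [ 7.e-04  7.e-04 -1.e+00] F [ 0.9  2.5 -1.6] M [ 0.67 -0.33  0.05] gap 19.9 grip 39.808697467669845 q [-0.09  0.7   0.05  1.55 -0.04  0.89 -1.97]
```

Emit:
send_rows([
  {"tx":0,"ty":0,"tz":0,"wx":0,"wy":0,"wz":-0.6},
  {"tx":0,"ty":0,"tz":0,"wx":0,"wy":0,"wz":-0.6},
  {"tx":0,"ty":0,"tz":0,"wx":0,"wy":0,"wz":0},
  {"tx":0,"ty":0,"tz":0,"wx":0,"wy":0,"wz":0},
  {"tx":0,"ty":0,"tz":0,"wx":0,"wy":0,"wz":0},
])

```text
time_s: 13.53
tcp_pos: [632.5, -2.2, 259.9]
tool_rot: [-0.0, 0.973, -0.231, 0.0]
wrist_force: [2.9, 2.4, -2.0]
finger_gap: 20.0
grasp_force: 39.8
```

```bash
python3 -c "
from h import *
st()"
```

```text
t 13.5333 tcp [632.5  -2.2 259.9] yawY -116.67 zax [ 7.e-04  6.e-04 -1.e+00] F [ 2.9  2.4 -2. ] M [ 0.76 -0.44  0.07] gap 20.0 grip 39.8106631077826 q [-0.11  0.7   0.08  1.55 -0.06  0.89 -2.05]
```

The moment and lateral force are rising and the pads are being forced apart, so the disc is at its stop. I'll back off the play, lift and check.

Emit:
send_rows([
  {"tx":0,"ty":0,"tz":0,"wx":0,"wy":0,"wz":0.8},
  {"tx":0,"ty":0,"tz":0,"wx":0,"wy":0,"wz":0.8},
  {"tx":0,"ty":0,"tz":0,"wx":0,"wy":0,"wz":0.8},
  {"tx":0,"ty":0,"tz":0,"wx":0,"wy":0,"wz":0.2},
  {"tx":0,"ty":0,"tz":0,"wx":0,"wy":0,"wz":0},
  {"tx":0,"ty":0,"tz":0.1,"wx":0,"wy":0,"wz":0},
  {"tx":0,"ty":0,"tz":0.3,"wx":0,"wy":0,"wz":0},
  {"tx":0,"ty":0,"tz":0.5,"wx":0,"wy":0,"wz":0},
  {"tx":0,"ty":0,"tz":0.6,"wx":0,"wy":0,"wz":0},
  {"tx":0,"ty":0,"tz":0.3,"wx":0,"wy":0,"wz":0},
  {"tx":-0.8,"ty":0,"tz":0,"wx":0,"wy":0,"wz":0.5},
  {"tx":-0.8,"ty":0,"tz":0,"wx":0,"wy":0,"wz":0.8},
  {"tx":-0.8,"ty":0.3,"tz":0,"wx":0,"wy":0,"wz":0.8},
  {"tx":-0.8,"ty":0.5,"tz":0,"wx":0,"wy":0,"wz":0.8},
  {"tx":-0.5,"ty":0.5,"tz":0,"wx":0,"wy":0,"wz":0.8},
  {"tx":0,"ty":0,"tz":0,"wx":0,"wy":0,"wz":0},
  {"tx":0,"ty":0,"tz":0,"wx":0,"wy":0,"wz":0},
  {"tx":0,"ty":0,"tz":0,"wx":0,"wy":0,"wz":0},
])

```text
time_s: 15.03
tcp_pos: [522.1, 35.4, 314.3]
tool_rot: [0.001, 0.999, 0.04, 0.001]
wrist_force: [1.2, -0.4, -1.0]
finger_gap: 19.4
grasp_force: 39.8
```

Run:
```python
from h import *
st(); p,d=grab("side","side2"); t,d2=grab("top","top2")
u,v=222,210; a=cv2.resize(p[v-30:v+30,u-40:u+40],(800,600),interpolation=cv2.INTER_CUBIC)
a=cv2.resize(p[175:235,200:260],(400,400),interpolation=cv2.INTER_CUBIC)
b=cv2.resize(p[100:200,160:300],(400,400),interpolation=cv2.INTER_CUBIC) if 0 else cv2.resize(t[140:190,195:245],(400,400),interpolation=cv2.INTER_CUBIC)
cv2.imwrite("pics/c3.png",np.hstack([a,b]))
```

```text
t 15.0333 tcp [522.1  35.4 314.3] yawY -85.42 zax [ 0.0016 -0.0011 -1.    ] F [ 1.2 -0.4 -1. ] M [-0.01 -0.02  0.05] gap 19.4 grip 39.807837875559926 q [-0.1   0.49 -0.08  1.81  0.05  0.85 -1.7 ]
```

View pics/c3.png

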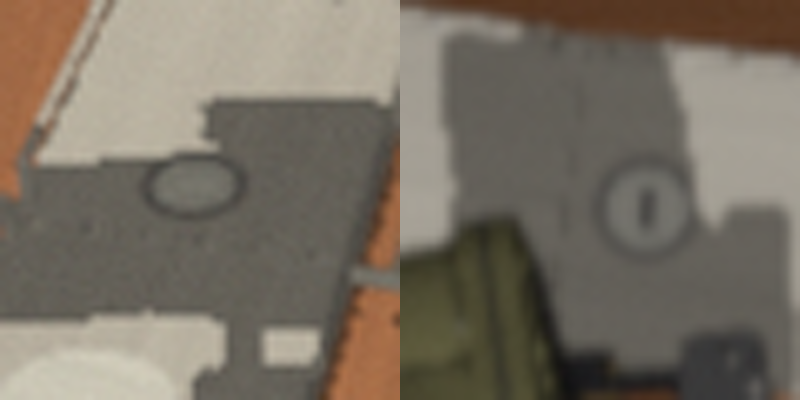

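The slot now stands square across the shelf (top crop around (648,210)) and the seam is a thin closed line, so the disc is locked. Now I'll take the screwdriver back to the stand.

Emit:
send_rows([
  {"tx":-0.19,"ty":0.42,"tz":0,"wx":0,"wy":0,"wz":0.8},
  {"tx":-0.19,"ty":0.42,"tz":0,"wx":0,"wy":0,"wz":0.8},
  {"tx":-0.19,"ty":0.42,"tz":0,"wx":0,"wy":0,"wz":0.8},
  {"tx":-0.19,"ty":0.42,"tz":0,"wx":0,"wy":0,"wz":0.8},
  {"tx":-0.19,"ty":0.42,"tz":0,"wx":0,"wy":0,"wz":0.8},
  {"tx":-0.19,"ty":0.42,"tz":0,"wx":0,"wy":0,"wz":0.8},
  {"tx":-0.19,"ty":0.42,"tz":0,"wx":0,"wy":0,"wz":0.8},
  {"tx":-0.19,"ty":0.42,"tz":0,"wx":0,"wy":0,"wz":0.8},
  {"tx":-0.19,"ty":0.42,"tz":0,"wx":0,"wy":0,"wz":0.8},
  {"tx":-0.19,"ty":0.42,"tz":0,"wx":0,"wy":0,"wz":0.8},
  {"tx":-0.19,"ty":0.42,"tz":0,"wx":0,"wy":0,"wz":0.8},
  {"tx":-0.19,"ty":0.42,"tz":0,"wx":0,"wy":0,"wz":0.8},
  {"tx":-0.19,"ty":0.42,"tz":0,"wx":0,"wy":0,"wz":0.8},
  {"tx":-0.19,"ty":0.42,"tz":0,"wx":0,"wy":0,"wz":0.8},
  {"tx":-0.19,"ty":0.42,"tz":0,"wx":0,"wy":0,"wz":0.8},
  {"tx":-0.19,"ty":0.42,"tz":0,"wx":0,"wy":0,"wz":0.8},
  {"tx":-0.19,"ty":0.42,"tz":0,"wx":0,"wy":0,"wz":0.8},
  {"tx":-0.19,"ty":0.42,"tz":0,"wx":0,"wy":0,"wz":0.8},
  {"tx":-0.19,"ty":0.42,"tz":0,"wx":0,"wy":0,"wz":0.8},
  {"tx":-0.19,"ty":0.42,"tz":0,"wx":0,"wy":0,"wz":0.8},
])

```text
time_s: 16.8
tcp_pos: [408.1, 288.5, 313.6]
tool_rot: [0.0, 0.739, 0.674, 0.0]
wrist_force: [0.4, 0.6, -0.2]
finger_gap: 19.7
grasp_force: 39.8
```

Emit:
send_rows([
  {"tx":0,"ty":0,"tz":0,"wx":0,"wy":0,"wz":0.8},
  {"tx":0,"ty":0,"tz":0,"wx":0,"wy":0,"wz":0.8},
  {"tx":0,"ty":0,"tz":0,"wx":0,"wy":0,"wz":0.8},
  {"tx":0,"ty":0,"tz":0,"wx":0,"wy":0,"wz":0.8},
  {"tx":0,"ty":0,"tz":0,"wx":0,"wy":0,"wz":0.8},
  {"tx":0,"ty":0,"tz":0,"wx":0,"wy":0,"wz":0.8},
  {"tx":0,"ty":0,"tz":0,"wx":0,"wy":0,"wz":0.8},
  {"tx":0,"ty":0,"tz":0,"wx":0,"wy":0,"wz":0.8},
  {"tx":0,"ty":0,"tz":0,"wx":0,"wy":0,"wz":0.8},
  {"tx":0,"ty":0,"tz":0,"wx":0,"wy":0,"wz":0.8},
  {"tx":0,"ty":0,"tz":0,"wx":0,"wy":0,"wz":0.8},
  {"tx":0,"ty":0,"tz":0,"wx":0,"wy":0,"wz":0.8},
  {"tx":0,"ty":0,"tz":0,"wx":0,"wy":0,"wz":0.8},
  {"tx":0,"ty":0,"tz":0,"wx":0,"wy":0,"wz":0.8},
  {"tx":0,"ty":0,"tz":0,"wx":0,"wy":0,"wz":0.8},
  {"tx":0,"ty":0,"tz":0,"wx":0,"wy":0,"wz":0.8},
  {"tx":0,"ty":0,"tz":0,"wx":0,"wy":0,"wz":0.8},
  {"tx":0,"ty":0,"tz":0,"wx":0,"wy":0,"wz":0.8},
  {"tx":0,"ty":0,"tz":0,"wx":0,"wy":0,"wz":0.8},
  {"tx":0,"ty":0,"tz":0,"wx":0,"wy":0,"wz":0},
])

```text
time_s: 18.47
tcp_pos: [408.3, 287.8, 313.4]
tool_rot: [-0.0, 0.168, 0.986, -0.0]
wrist_force: [-0.2, 0.4, -0.6]
finger_gap: 19.7
grasp_force: 39.8
```

Emit:
send_rows([
  {"tx":0,"ty":0,"tz":0,"wx":0,"wy":0,"wz":0},
  {"tx":0,"ty":0,"tz":0,"wx":0,"wy":0,"wz":0},
  {"tx":0,"ty":0,"tz":0,"wx":0,"wy":0,"wz":0},
])

```text
time_s: 18.72
tcp_pos: [407.5, 288.3, 313.8]
tool_rot: [0.0, 0.169, 0.986, 0.0]
wrist_force: [-0.2, -0.1, -1.1]
finger_gap: 19.9
grasp_force: 39.8
```

```bash
python3 -c "
from h import *
st()"
```

```text
t 18.7167 tcp [407.5 288.3 313.8] yawY 70.59 zax [ 2.e-04  0.e+00 -1.e+00] F [-0.2 -0.1 -1.1] M [-0.   -0.17  0.04] gap 19.9 grip 39.808026580139995 q [-0.16  0.57 -0.87  1.85  0.53  0.97 -0.04]
```

Emit:
send_rows([
  {"tx":-0.02,"ty":0,"tz":-0.5,"wx":0,"wy":0,"wz":0},
  {"tx":0,"ty":0,"tz":-0.8,"wx":0,"wy":0,"wz":0},
  {"tx":0,"ty":0,"tz":-0.8,"wx":0,"wy":0,"wz":0},
  {"tx":0,"ty":0,"tz":-0.8,"wx":0,"wy":0,"wz":0},
  {"tx":0,"ty":0,"tz":-0.8,"wx":0,"wy":0,"wz":0},
  {"tx":0,"ty":0,"tz":-0.8,"wx":0,"wy":0,"wz":0},
  {"tx":0,"ty":0,"tz":-0.8,"wx":0,"wy":0,"wz":0},
  {"tx":0,"ty":0,"tz":-0.3,"wx":0,"wy":0,"wz":0},
  {"tx":0,"ty":0,"tz":0,"wx":0,"wy":0,"wz":0},
  {"tx":0,"ty":0,"tz":0,"wx":0,"wy":0,"wz":0},
  {"tx":0,"ty":0,"tz":0,"wx":0,"wy":0,"wz":0},
])

```text
time_s: 19.63
tcp_pos: [407.1, 289.2, 147.0]
tool_rot: [0.001, 0.168, 0.986, 0.001]
wrist_force: [0.1, -0.1, -1.7]
finger_gap: 19.4
grasp_force: 39.8
```

Emit:
send_rows([
  {"tx":0,"ty":0,"tz":-0.2,"wx":0,"wy":0,"wz":0},
  {"tx":0,"ty":0,"tz":-0.2,"wx":0,"wy":0,"wz":0},
  {"tx":0,"ty":0,"tz":-0.2,"wx":0,"wy":0,"wz":0},
  {"tx":0,"ty":0,"tz":0,"wx":0,"wy":0,"wz":0},
])

```text
time_s: 19.97
tcp_pos: [406.3, 287.9, 127.0]
tool_rot: [-0.0, 0.168, 0.986, -0.001]
wrist_force: [0.3, 0.1, -0.9]
finger_gap: 19.7
grasp_force: 39.8
```

```bash
python3 -c "
from h import *
st()"
```

```text
t 19.9667 tcp [406.3 287.9 127. ] yawY 70.7 zax [-8.0e-04 -1.1e-03 -1.0e+00] F [ 0.3  0.1 -0.9] M [ 0.02 -0.14  0.  ] gap 19.7 grip 39.80785936117172 q [-0.35  0.82 -0.6   2.04  0.89  0.56 -0.36]
```

Emit:
send_rows([
  {"tx":0,"ty":0,"tz":-0.3,"wx":0,"wy":0,"wz":0},
  {"tx":0,"ty":0,"tz":-0.3,"wx":0,"wy":0,"wz":0},
  {"tx":0,"ty":0,"tz":-0.2,"wx":0,"wy":0,"wz":0},
  {"tx":0,"ty":0,"tz":-0.1,"wx":0,"wy":0,"wz":0},
  {"tx":0,"ty":0,"tz":0,"wx":0,"wy":0,"wz":0},
  {"tx":0,"ty":0,"tz":0,"wx":0,"wy":0,"wz":0},
])

```text
time_s: 20.47
tcp_pos: [406.4, 288.5, 100.6]
tool_rot: [-0.0, 0.167, 0.986, -0.0]
wrist_force: [0.3, 0.2, -1.1]
finger_gap: 20.1
grasp_force: 39.8
```

```bash
python3 -c "
from h import *
st()"
```

```text
t 20.4667 tcp [406.4 288.5 100.6] yawY 70.72 zax [-4.e-04 -2.e-04 -1.e+00] F [ 0.3  0.2 -1.1] M [ 0.01 -0.13 -0.01] gap 20.1 grip 39.80783388018608 q [-0.38  0.86 -0.55  2.06  0.96  0.5  -0.42]
```

Now I'll release it about 1 mm above rest, wait, then rise.

Emit:
send_rows([
  {"tx":0,"ty":0,"tz":-0.03,"wx":0,"wy":0,"wz":0},
  {"tx":0,"ty":0,"tz":0,"wx":0,"wy":0,"wz":0},
  {"tx":0,"ty":0,"tz":0,"wx":0,"wy":0,"wz":0},
])

```text
time_s: 20.72
tcp_pos: [406.7, 288.5, 100.2]
tool_rot: [0.0, 0.168, 0.986, 0.0]
wrist_force: [-0.4, -0.2, -1.0]
finger_gap: 19.9
grasp_force: 39.8
```

Emit:
send_rows([
  {"tx":0,"ty":0,"tz":0,"wx":0,"wy":0,"wz":0},
  {"tx":0,"ty":0,"tz":0,"wx":0,"wy":0,"wz":0},
  {"tx":0,"ty":0,"tz":0,"wx":0,"wy":0,"wz":0},
  {"tx":0,"ty":0,"tz":0,"wx":0,"wy":0,"wz":0},
  {"tx":0,"ty":0,"tz":0,"wx":0,"wy":0,"wz":0},
  {"tx":0,"ty":0,"tz":0,"wx":0,"wy":0,"wz":0},
  {"tx":0,"ty":0,"tz":0,"wx":0,"wy":0,"wz":0},
  {"tx":0,"ty":0,"tz":0.2,"wx":0,"wy":0,"wz":0},
  {"tx":0,"ty":0,"tz":0.5,"wx":0,"wy":0,"wz":0},
  {"tx":0,"ty":0,"tz":0.8,"wx":0,"wy":0,"wz":0},
  {"tx":0,"ty":0,"tz":0.8,"wx":0,"wy":0,"wz":0},
  {"tx":0,"ty":0,"tz":0.8,"wx":0,"wy":0,"wz":0},
  {"tx":0,"ty":0,"tz":0.8,"wx":0,"wy":0,"wz":0},
  {"tx":0,"ty":0,"tz":0.8,"wx":0,"wy":0,"wz":0},
  {"tx":0,"ty":0,"tz":0.5,"wx":0,"wy":0,"wz":0},
  {"tx":0.5,"ty":-0.8,"tz":0,"wx":0,"wy":0,"wz":0},
  {"tx":0.5,"ty":-0.8,"tz":0,"wx":0,"wy":0,"wz":0},
  {"tx":0.5,"ty":-0.8,"tz":0,"wx":0,"wy":0,"wz":0},
  {"tx":0.5,"ty":-0.8,"tz":0,"wx":0,"wy":0,"wz":0},
  {"tx":0,"ty":0,"tz":0,"wx":0,"wy":0,"wz":0},
], gripper=0.7)

```text
time_s: 22.38
tcp_pos: [469.4, 186.0, 255.4]
tool_rot: [0.001, 0.172, 0.985, -0.002]
wrist_force: [0.6, -0.3, -0.3]
finger_gap: 61.6
grasp_force: 0.0
```

Emit:
send_rows([
  {"tx":0.4,"ty":-0.9,"tz":0,"wx":0,"wy":0,"wz":0},
  {"tx":0.4,"ty":-0.9,"tz":0,"wx":0,"wy":0,"wz":0},
  {"tx":0,"ty":-0.9,"tz":0,"wx":0,"wy":0,"wz":0},
  {"tx":0,"ty":-0.9,"tz":0,"wx":0,"wy":0,"wz":0},
  {"tx":0,"ty":-0.9,"tz":0,"wx":0,"wy":0,"wz":0},
  {"tx":0,"ty":-0.9,"tz":0,"wx":0,"wy":0,"wz":0},
  {"tx":0,"ty":-0.9,"tz":0,"wx":0,"wy":0,"wz":0},
  {"tx":0,"ty":0,"tz":0,"wx":0,"wy":0,"wz":0},
  {"tx":0,"ty":0,"tz":0,"wx":0,"wy":0,"wz":0},
  {"tx":0,"ty":0,"tz":0,"wx":0,"wy":0,"wz":0},
])

```text
time_s: 23.22
tcp_pos: [490.5, 4.6, 256.4]
tool_rot: [0.0, 0.167, 0.986, 0.001]
wrist_force: [0.2, -0.1, 1.2]
finger_gap: 61.9
grasp_force: 0.0
```

Run:
```python
from h import *
st(); p,d=grab("side","side3"); t,d2=grab("top","top3")
a=cv2.resize(p[298:378,282:362],(300,300),interpolation=cv2.INTER_CUBIC); b=cv2.resize(t[125:255,110:280],(400,300),interpolation=cv2.INTER_CUBIC)
cv2.imwrite("pics/c4.png",np.hstack([a,b]))
C=cloud("side",d);P=C[(np.hypot(C[...,0]-407,C[...,1]-288)<32)&(C[...,2]>114)];print(len(P),P.mean(0),P[:,2].max())
```

```text
t 23.2167 tcp [490.5   4.6 256.4] yawY 70.76 zax [ 6.0e-04  1.3e-03 -1.0e+00] F [ 0.2 -0.1  1.2] M [ 0.02 -0.14 -0.03] gap 61.9 grip 0.0 q [ 0.42  0.64 -0.86  1.95  0.65  0.85  0.45]
146 [406.63907072 290.76310885 117.84705972] 121.77541878605919
```

View pics/c4.png

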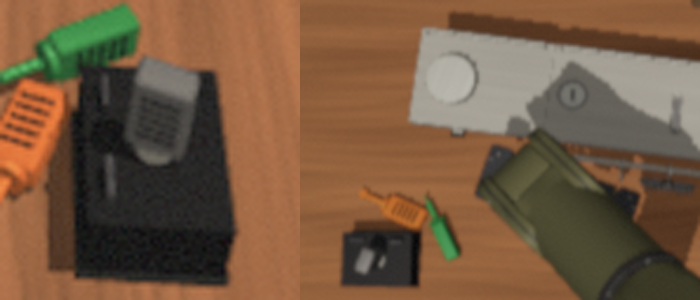

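The screwdriver is upright in its well and the slot is square across the shelf. But the green and orange look-alikes now lie flat, so I'll check when that happened.

Run:
```python
from h import *
cv2.imwrite("pics/c5.png",np.hstack([cv2.resize(cv2.imread(f"pics/side{i}.png")[288:378,252:352],(266,240),interpolation=cv2.INTER_CUBIC) for i in(0,1,3)]))
```

```text
(no output)
```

View pics/c5.png

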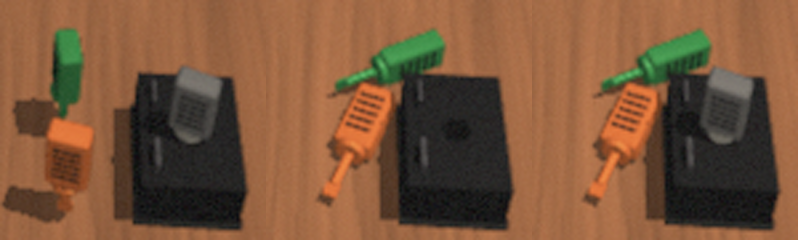

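The look-alikes had already toppled by t=8.9 s. They were standing free on their blade tips, and none of the force readings I took showed contact. They lie on the counter clear of the stand, so I'll leave them there and hand in.

```bash
python3 -c "
from h import *
print(ticket.job_done())"
```

```text
the job is handed in; nothing more can be done
None
```

I handed the job in at about 23 s: the cam disc is turned to its stop, the seam looks shut, and the screwdriver is back upright in its well; the green and orange look-alikes toppled onto the counter early on, with no contact seen in my force readings, and I left them there.

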